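Wedge the tube block onto the shaker's tapered dovetail

TASK

Mount the blue tube block on the bench shaker: keeping it upright, set its foot on the bare front part of the deck with the nose towards the way (the orange thumb pad to the rear), slide it in between the steel cheek and the brass strip, and push it along until it wedges tight, so that the way still clamps it when you let go. The cheek is set differently every time, so go by feel: push gently and steadily, do not ram it into the soft brass, and leave the other things on the bench where they are.

Things in the scene. Friction and masses are not known exactly. Their poses are not given: they have to be found in the camera images.
- block: Tube block to mount, 0.5 kg, loose: dark blue block 96 long, 62 wide, 34 high on an aluminium dovetail foot 17 high (51 mm tall in all), orange thumb pad on the tail end. Grip it across the 62 mm. Origin: centre of the foot's underside; x from tail to nose (the end without the pad), z up. Starts upright on the worktop, nose away from the robot.
- block_nose (a point): Middle of the foot's nose end, at its underside: 38 mm ahead of the block's origin (foot 76 mm long). Foot at the bottom: left (+y) side straight, 25 mm off the centre line; right side tapers 1 in 12 so it is 50 mm wide at the tail, 43.5 at the nose. Both sides lean inward 30 degrees from upright over 12 mm of height.
- block_pad (a point): Middle of the outer face of the orange thumb pad on the block's tail, a flat upright face 40 mm wide, 26 high: 54 mm behind the block's origin, 34 mm above its underside.
- shaker: Bench shaker, fixed: white housing 212x156 mm with front panel, black drive neck, aluminium deck 196x120 mm with its flat top 75 mm above the worktop. The near 100 mm of the deck are bare, the far half carries the dovetail way. Origin: centre of its underside, on the worktop; x along the way, from its open mouth inward (away from the robot); z up.
- way_mouth (a point): Deck top at the open mouth of the way, on its centre line (5 mm beyond the shaker's origin, 75 mm up), axes as the shaker's. The way runs 95 mm inward between undercut sides 12 mm high: left a straight steel cheek, lower edge at y = +25 mm, give or take 1.25 mm; right a brass strip closing in 1 in 12. Mouth 48 to 50.5 mm wide at the bottom, 14 less at the top.
- strip: Brass strip, right side of the way, fixed to the shaker; origin: its lower inner edge half way along. The steel cheek opposite is set anew each time, so the block wedges with its origin 17 to 50 mm inside the mouth. It slides at 1 to 2 N, then the push rises 3 to 10 N per mm. Wedge it with 10 to 16 N along the way; the strip bears 0.7 to 1.6 times the push and dents above 30 N.
- way_end (a point): Deck top on the centre line at the far, narrow end of the way, 95 mm from the mouth. A block whose tail is dragged sideways by the pusher jams askew and only seems tight: it comes loose when let go. Ease off a few mm and push again until it advances no more. The thumb pad is slick, friction about 0.2, and so are the ways.
- strip_rack: white finned strip rack, 72x92x42 mm, bystander
- timer: white bench timer with three coloured keys, lying flat, 68x68x20 mm, bystander
- beaker: small clear beaker, 55 mm across, 66 mm high, bystander
- marker_black: grey marker pen with a black cap, 137 mm long, 13 mm thick, lying, bystander
- forceps: steel forceps, 120 mm long, lying flat, bystander
Mind the look-alikes: they are no part of the job. Of the things like the block, leave any that is green or pink; of the rest the larger one is meant.

How it is judged:
By the outcome, as a careful person would: the job done as asked, in the order asked, and still so for the second after the job is handed in, with the robot touching nothing.
It also fails if it takes over 61 s, if anything falls off the work surface, if the arm or the gripper's body presses on something with over 40 N, if the wrist force passes 120 N, or if a joint passes its speed limit or range.

ROBOT

A 6-joint arm with a two-finger parallel gripper is mounted at the origin on a cart in front of the work surface, level with it; the furniture and walls round the work are solid. World frame = base frame: x ahead of the robot, y to its left, z up, the work surface at z = 0. Lengths are in mm, angles in degrees, forces in N, time in s.
With the tool pointing down it reaches from about 325 to 900 mm from the base axis. Payload 6.1 kg.
Tool frame: the origin (TCP) lies midway between the tips of the shut fingers; the grasp point (between the pads) lies 19 mm behind it; z points along the fingers, y is the line along which they close (so a half turn about z gives the same grasp; the last joint's range is limited). The gripper opens to 87 mm and grips with 3 to 60 N. Pads are 19 mm wide; open, the fingers measure 117 mm over their backs; the gripper's body (75 mm by 190 mm) begins 51 mm behind the grasp point.
Start: joints at [58.551, 12.628, 87.462, -0, 79.91, -7.225], TCP at [256.445, 569.958, 222.538] pointing down, gripper open.
Joint ranges: [-170.65, 170.65], [-52.31, 119.04], [5.05, 147.46], [-71.25, 251.25], [11.57, 151.72], [-153.62, 153.62]. Speed limits (degrees/s): [147.25, 147.25, 172.46, 180, 180, 180].

INTERFACE

Orientations are given as a 3x3 rotation matrix whose columns are the frame's x, y, z axes.
In Python, from cell import ctrl gives the robot as it stands.
- The arm moves only by the tool apply_moves, never from a script. Its argument "commands" is one flat list of numbers, 5 for each row, row after row: the opening, from 0 (shut) to 1 (fully open), then the shift along the tool's x, y, z in m, then the turn about the tool's z in degrees. In form: [grip, x, y, z, turn, grip, x, y, z, turn, ...]. A call has exactly 8 rows; each row is the pose to reach, as a shift and turn from the pose commanded when the call began, along the tool's axes at that moment; what a row does not reach only later rows make up. A row lasts 1/8 s, in which the tool goes at most 62.5 mm and 10.7 degrees, less where a joint would pass 70% of its speed; a pose out of reach is approached as far as the arm can. A call with a gripper value outside its range is refused whole. The fingers move at their own pace and stop on an object; "force" is the grip in N (left out, the last holds). Time passes only in rows, so rows that repeat a pose let the fingers close, or fill a call up. It gives the time, the measured TCP pose, the force, the opening and the grip force at its end, in the units of the state.
- ctrl.sense(): the state, without advancing time (a new reading comes with each control period).
- ctrl.camera(name): name is "scene" or "top" or "wrist"; returns a dict with "color" (400x640x3 uint8, red, green, blue), "fx", "fy", "cx", "cy" (pixels), "distortion" ([k1, k2, p1, p2, k3] as OpenCV has them; the pictures are not rectified), "position" and "rotation" of the camera in the world; the wrist camera has in their place "tool_from_camera" (4x4, takes a point from camera to tool coordinates, whose origin is the TCP and whose axes are the flange's). Camera axes: x right, y down, z forward; pixel columns grow to the right and rows downward; lengths in mm; the calibration is good to about 2 mm. A picture is of the moment at which its call begins: read the wrist's pose just before it. There is no depth.
- ctrl.job_done(): hands the job in; it is judged then, once.
The state is a dict: "time": time; "qpos": joint angles; "joint_vel": joint speeds; "joint_torque": joint torques, N m; "eef_pos": TCP position; "eef_rot": TCP orientation; "ft_force": force on the tool from outside, world axes, zero at the start; "wrist_torque": the same for the moment, N m; "gripper_width": finger opening in mm; "finger_force": force on a finger pad.
Only numpy, scipy, OpenCV 4.12 (cv2) and the standard library are available. Lean on these libraries where they do the work, as an engineer would, in place of code of your own. Each camera call takes 0.05 s, during which the arm holds its last target. There are 200 camera calls.

## Working session

There is one attempt and no reset: what is moved stays moved. The work goes in short steps, Python scripts to look and compute and a tool call to move; the robot and the scene stay as the last step left them, time stands still between calls to the robot, and variables do not carry over. Pictures are saved under pics/ and viewed, at most 10 in all, crops included, and the job is handed in when it is done.

Besides the shell and the picture viewer there is one more tool, called after "Request:" as name(argument=value, ...) on one line, values as JSON. apply_moves: Moves the arm, as the interface text tells. Its arguments: {"type":"object","properties":{"commands":{"type":"array"},"force":{"type":"number"}},"required":["commands"]}

```bash
mkdir -p pics; ls
python3 - <<'E'
from cell import ctrl
import cv2,numpy as np
s=ctrl.sense();print(s['time'],s['eef_pos'],s['eef_rot'],s['gripper_width'])
for n in ['top','scene']:
    c=ctrl.camera(n);cv2.imwrite(f'pics/{n}0.png',c['color'][:,:,::-1])
    print(n,[c[k] for k in('fx','fy','cx','cy','distortion','position')],np.round(c['rotation'],3).tolist())
E
```

```text
pics
0.0 [256.11804578 569.43504543 221.4230906 ] [[-9.11944597e-01  4.10312123e-01 -1.00702959e-03]
 [ 4.10313295e-01  9.11943080e-01 -1.67923215e-03]
 [ 2.29344361e-04 -1.94456431e-03 -9.99998083e-01]] 86.84636079543117
top [397.51844935958485, 397.51844935958485, 329.1047534084577, 203.62395671674403, array([-0.02408194,  0.        ,  0.        ,  0.        ,  0.        ]), array([ 312.96627144, -141.85115217, 1037.24507731])] [[0.011, -0.974, 0.228], [-1.0, -0.012, 0.0], [0.003, -0.228, -0.974]]
scene [509.5709209644156, 509.5709209644156, 320.07053464132383, 197.45967046748308, array([-0.08293458,  0.        ,  0.        ,  0.        ,  0.        ]), array([-268.71088103, -491.57593723, 1026.40292122])] [[0.397, -0.672, 0.625], [-0.917, -0.276, 0.287], [-0.021, -0.687, -0.726]]
```

View pics/top0.png

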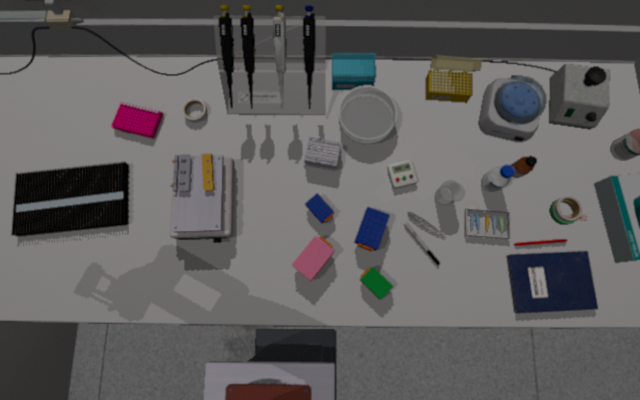

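View pics/scene0.png

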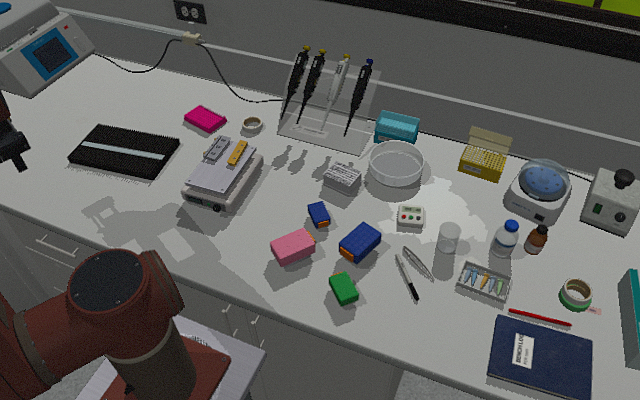

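The top view shows the large blue block at about (372,229) with its pad toward the robot. The shaker is at (203,197), with the steel cheek at (183,173) and the brass strip at (208,170). The small blue, pink and green blocks are look-alikes.

```bash
cat > h.py <<'E'
import cv2,numpy as np
from cell import ctrl
def cam(n):
    s=ctrl.sense(); c=ctrl.camera(n)
    if n=='wrist':
        T=np.eye(4);T[:3,:3]=s['eef_rot'];T[:3,3]=s['eef_pos'];M=T@np.array(c['tool_from_camera']);c['rotation']=M[:3,:3];c['position']=M[:3,3]
    c['hsv']=cv2.cvtColor(c['color'],cv2.COLOR_RGB2HSV)
    c['K']=np.array([[c['fx'],0,c['cx']],[0,c['fy'],c['cy']],[0,0,1.]]);return c
def plane(c,px,z):
    p=cv2.undistortPoints(np.float64(px).reshape(-1,1,2),c['K'],np.array(c['distortion'])).reshape(-1,2)
    d=np.c_[p,np.ones(len(p))]@np.array(c['rotation']).T
    o=np.array(c['position']);return o+d*((z-o[2])/d[:,2])[:,None]
def blob(c,lo,hi,box=None):
    m=cv2.inRange(c['hsv'],lo,hi)
    if box: k=np.zeros_like(m);x0,y0,x1,y1=box;k[y0:y1,x0:x1]=255;m&=k
    cs=cv2.findContours(m,cv2.RETR_EXTERNAL,cv2.CHAIN_APPROX_NONE)[0]
    return max(cs,key=cv2.contourArea).reshape(-1,2)
def rect(P): 
    r=cv2.minAreaRect(np.float32(P[:,:2]));return np.round(cv2.boxPoints(r),1).tolist(),np.round(r[0],1),np.round(r[1],1),round(r[2],1)
E
python3 - <<'E'
from h import *
for n,bb,br in(('top',(350,200,395,255),(198,150,216,195)),('scene',(335,220,385,268),(222,135,255,172))):
    c=cam(n)
    b=blob(c,(108,120,40),(128,255,255),bb);print(n,'block',rect(plane(c,b,51)))
    y=blob(c,(12,120,90),(30,255,255),br);print('brass',rect(plane(c,y,87)))
    o=blob(c,(5,150,60),(18,255,255),bb);print('pad',rect(plane(c,o,34)))
    if n=='top':
        print('deck corners',np.round(plane(c,[[174,157],[225,157],[222,233],[171,233]],75)[:,:2],1).tolist())
        cr=cv2.resize(c['color'][140:260,150:410],None,fx=3,fy=3,interpolation=cv2.INTER_CUBIC);cv2.imwrite('pics/crop.png',cr[:,:,::-1])
E
```

```text
top block ([[427.6000061035156, -262.20001220703125], [517.4000244140625, -293.3999938964844], [536.7999877929688, -237.6999969482422], [447.0, -206.5]], array([ 482.2, -250. ]), array([59. , 95.1]), 70.8)
brass ([[564.0, 170.5], [567.0, 147.5], [663.0999755859375, 159.89999389648438], [660.2000122070312, 182.89999389648438]], array([613.6, 165.2]), array([96.9, 23.2]), 7.4)
pad ([[427.5, -250.1999969482422], [433.6000061035156, -252.1999969482422], [445.1000061035156, -216.60000610351562], [439.0, -214.60000610351562]], array([ 436.3, -233.4]), array([37.4,  6.4]), 72.1)
deck corners [[656.1, 257.3], [657.5, 126.1], [461.2, 119.4], [459.6, 244.9]]
scene block ([[407.1000061035156, -270.29998779296875], [511.3999938964844, -307.70001220703125], [536.0999755859375, -239.10000610351562], [431.79998779296875, -201.60000610351562]], array([ 471.6, -254.7]), array([ 72.9, 110.8]), 70.2)
brass ([[564.0, 171.6999969482422], [567.5, 143.6999969482422], [664.2000122070312, 155.60000610351562], [660.7000122070312, 183.60000610351562]], array([614.1, 163.6]), array([97.5, 28.1]), 7.0)
pad ([[417.8999938964844, -252.3000030517578], [434.6000061035156, -259.29998779296875], [454.0, -213.1999969482422], [437.29998779296875, -206.10000610351562]], array([ 435.9, -232.7]), array([50.1, 18.2]), 67.2)
```

View pics/crop.png

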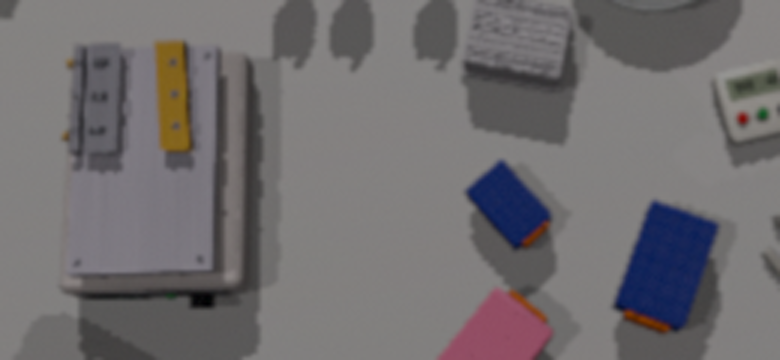

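The crop agrees with the numbers. The block is centred near (482,-250) at yaw about -19°, and the shaker origin is near (558,187) at yaw about 2.5°. I'll move over the block.

Request:
apply_moves(commands=[1, -0.03, -0.036, 0, 0, 1, -0.067, -0.08, 0, 0, 1, -0.104, -0.125, 0, 0, 1, -0.141, -0.17, 0, 0, 1, -0.178, -0.215, 0, 0, 1, -0.215, -0.26, 0, 0, 1, -0.252, -0.304, 0, 0, 1, -0.285, -0.344, 0, 0])

```text
time: 1.2
eef_pos: [375.4, 137.5, 222.7]
eef_rot: [[-0.912, 0.411, 0.001], [0.411, 0.912, 0.0], [-0.001, 0.0, -1.0]]
ft_force: [0.9, 1.0, 0.7]
gripper_width: 86.8
finger_force: 0.0
```

Request:
apply_moves(commands=[1, -0.035, -0.042, 0, 0, 1, -0.072, -0.086, 0, 0, 1, -0.109, -0.131, 0, 0, 1, -0.146, -0.176, 0, 0, 1, -0.183, -0.221, 0, 0, 1, -0.22, -0.265, 0, -2, 1, -0.245, -0.295, 0, -4, 1, -0.2575, -0.311, 0, -5])

```text
time: 2.2
eef_pos: [482.4, -252.1, 222.1]
eef_rot: [[-0.944, 0.33, -0.001], [0.33, 0.944, 0.0], [0.001, -0.0, -1.0]]
ft_force: [0.1, 0.0, 0.2]
gripper_width: 87.0
finger_force: 0.0
```

Run:
```python
from h import *
c=cam('wrist');s=ctrl.sense();print(s['time'],s['eef_pos'],np.round(s['eef_rot'],3).tolist(),np.round(c['position']),np.round(c['rotation'],2).tolist())
cv2.imwrite('pics/w1.png',c['color'][:,:,::-1])
b=blob(c,(108,120,40),(128,255,255));print('block',rect(plane(c,b,51)),b.min(0),b.max(0))
```

```text
2.25 [ 482.59805221 -253.64380777  222.14000115] [[-0.944, 0.33, -0.0], [0.33, 0.944, -0.001], [-0.0, -0.001, -1.0]] [ 411. -227.  384.] [[0.33, 0.91, 0.26], [0.94, -0.32, -0.09], [0.0, 0.28, -0.96]]
block ([[429.29998779296875, -264.20001220703125], [517.2000122070312, -295.20001220703125], [536.5999755859375, -240.3000030517578], [448.70001220703125, -209.3000030517578]], array([ 483. , -252.3]), array([58.1, 93.2]), 70.6) [298 137] [352 219]
```

View pics/w1.png

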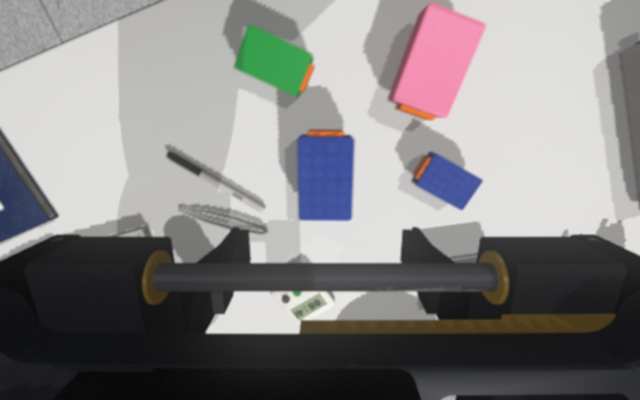

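The wrist view shows the block at (325,178), lined up with the fingers. The pen and forceps, at about (265,205) and (267,230), are clear of the finger paths. I'll descend and grip.

Request:
apply_moves(commands=[0.9, 0.008, 0, 0.04, 0, 0.9, 0.015, 0, 0.08, 0, 0.9, 0.015, 0, 0.12, 0, 0.9, 0.015, 0, 0.155, 0, 0.9, 0.015, 0, 0.18, 0, 0.9, 0.015, 0, 0.195, 0, 0.9, 0.015, 0, 0.2, 0, 0.9, 0.015, 0, 0.2, 0], force=25)

```text
time: 3.25
eef_pos: [468.6, -245.2, 23.0]
eef_rot: [[-0.944, 0.329, 0.001], [0.329, 0.944, -0.0], [-0.001, -0.0, -1.0]]
ft_force: [0.4, 0.5, -0.6]
gripper_width: 78.2
finger_force: 0.0
```

Request:
apply_moves(commands=[0.6, 0, 0, 0, 0, 0.6, 0, 0, 0, 0, 0.6, 0, 0, 0, 0, 0.6, 0, 0, 0, 0, 0.6, 0, 0, 0, 0, 0.6, 0, 0, 0, 0, 0.6, 0, 0, 0, 0, 0.6, 0, 0, 0, 0], force=25)

```text
time: 4.25
eef_pos: [468.7, -245.5, 23.3]
eef_rot: [[-0.944, 0.329, 0.001], [0.329, 0.944, -0.001], [-0.001, -0.0, -1.0]]
ft_force: [-0.3, 0.6, 5.5]
gripper_width: 61.5
finger_force: 24.9
```

Request:
apply_moves(commands=[0.6, 0, 0, -0.01, 0, 0.6, 0, 0, -0.03, 0, 0.6, 0, 0, -0.06, 0, 0.6, 0, 0, -0.09, 0, 0.6, 0, 0.01, -0.12, 0, 0.6, 0.006, 0.03, -0.14, 0, 0.6, 0.014, 0.06, -0.15, 0, 0.6, 0.022, 0.09, -0.15, 0], force=35)

```text
time: 5.25
eef_pos: [476.9, -151.9, 173.1]
eef_rot: [[-0.944, 0.33, 0.0], [0.33, 0.944, 0.0], [-0.0, 0.0, -1.0]]
ft_force: [0.1, 0.1, -4.8]
gripper_width: 61.9
finger_force: 34.9
```

Request:
apply_moves(commands=[0.6, 0.012, 0.045, 0, -3, 0.6, 0.024, 0.09, 0, -6, 0.6, 0.036, 0.135, 0, -9, 0.6, 0.048, 0.18, 0, -12, 0.6, 0.06, 0.225, 0, -15, 0.6, 0.071, 0.27, 0, -18, 0.6, 0.081, 0.305, 0, -20, 0.6, 0.0885, 0.3257, 0, -21.7])

```text
time: 6.25
eef_pos: [499.5, 185.6, 171.6]
eef_rot: [[-0.999, -0.046, -0.002], [-0.046, 0.999, -0.0], [0.002, 0.0, -1.0]]
ft_force: [0.4, 0.0, -5.2]
gripper_width: 61.8
finger_force: 34.9
```

Run:
```python
from h import *
c=cam('wrist');s=ctrl.sense();print(s['time'],s['eef_pos'],np.round(s['eef_rot'],3).tolist(),s['ft_force'])
cv2.imwrite('pics/w2.png',c['color'][:,:,::-1])
b=blob(c,(108,120,40),(128,255,255));print('block',rect(plane(c,b,s['eef_pos'][2]-22+51)),b.min(0),b.max(0))
y=blob(c,(12,120,90),(30,255,255));print(y.min(0),y.max(0),rect(plane(c,y,87)))
```

```text
6.3 [499.32797994 187.5916782  171.67203934] [[-0.999, -0.047, -0.002], [-0.047, 0.999, 0.002], [0.002, 0.002, -1.0]] [-1.00887469  1.74314609 -5.62916014]
block ([[465.79998779296875, 214.5], [467.5, 154.3000030517578], [496.70001220703125, 155.10000610351562], [495.0, 215.3000030517578]], array([481.2, 184.8]), array([29.2, 60.2]), 1.7) [261 205] [388 263]
[190 253] [208 302] ([[550.5999755859375, 71.4000015258789], [601.0, 61.900001525878906], [603.5999755859375, 75.5999984741211], [553.2000122070312, 85.0999984741211]], array([577.1,  73.5]), array([14. , 51.3]), 79.3)
```

View pics/w2.png

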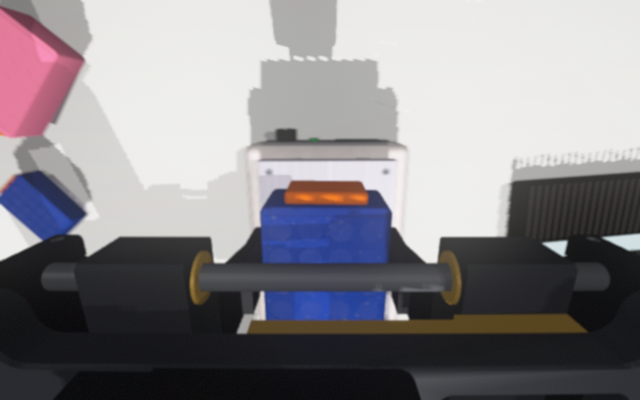

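The wrist view shows the block held over the bare deck, with the pad at (327,193). The deck front screws are at (268,171) and (386,171). The way is hidden by the gripper, so I'll refine the alignment from the screws and the top camera.

Run:
```python
from h import *
c=cam('wrist');s=ctrl.sense();print(s['time'],s['eef_pos'],s['qpos'])
P=lambda px,z:print(np.round(plane(c,px,z)[:,:2],1).tolist())
print('screws');P([[268,171],[386,171]],75)
g=c['color']
# deck edges in row profile
for r in (176,180,186): print(r,g[r,245:275].mean(1).astype(int).tolist(),g[r,385:412].mean(1).astype(int).tolist())
print(g[140:170,327].mean(1).astype(int).tolist())
o=blob(c,(2,150,60),(20,255,255),(250,170,400,215));print('pad',o.min(0),o.max(0),rect(plane(c,o,s['eef_pos'][2]-22+47)))
c=cam('top');b=blob(c,(108,120,40),(128,255,255),(150,140,250,260)) if 1 else 0
cv2.imwrite('pics/t2.png',cv2.resize(c['color'][140:260,150:260],None,fx=5,fy=5,interpolation=cv2.INTER_CUBIC)[:,:,::-1])
```

```text
6.35 [499.45900339 185.90614658 171.62605555] [ 1.18989782e+01  2.56943445e+00  1.04178013e+02  5.75315177e-02
  7.33801955e+01 -8.07755720e+01]
screws
[[477.7, 138.1], [472.9, 239.1]]
176 [201, 207, 212, 217, 219, 220, 218, 213, 203, 196, 198, 200, 200, 200, 199, 200, 201, 199, 198, 197, 196, 197, 198, 200, 202, 205, 207, 205, 200, 198] [233, 235, 236, 237, 236, 234, 231, 234, 240, 242, 242, 242, 239, 236, 231, 226, 221, 219, 226, 235, 237, 237, 237, 237, 238, 237, 238]
180 [198, 205, 211, 216, 219, 222, 221, 218, 209, 201, 198, 198, 199, 198, 198, 199, 201, 202, 202, 202, 201, 200, 200, 200, 202, 204, 206, 205, 201, 197] [234, 235, 236, 237, 237, 232, 229, 234, 241, 242, 242, 241, 239, 234, 230, 224, 218, 222, 230, 236, 238, 237, 237, 238, 237, 238, 238]
186 [195, 203, 208, 214, 219, 222, 223, 222, 212, 198, 195, 198, 200, 200, 199, 199, 201, 202, 202, 202, 201, 200, 199, 200, 201, 203, 206, 205, 202, 198] [235, 236, 237, 237, 236, 232, 232, 239, 242, 243, 243, 241, 238, 234, 230, 224, 219, 224, 234, 237, 238, 238, 238, 237, 238, 238, 238]
[102, 84, 92, 102, 113, 130, 149, 159, 163, 165, 166, 166, 167, 169, 170, 170, 169, 163, 144, 130, 153, 198, 226, 232, 234, 234, 234, 233, 233, 233]
pad [285 183] [367 203] ([[455.8999938964844, 205.1999969482422], [457.70001220703125, 167.0], [467.29998779296875, 167.5], [465.5, 205.60000610351562]], array([461.6, 186.3]), array([ 9.6, 38.2]), 2.7)
```

View pics/t2.png

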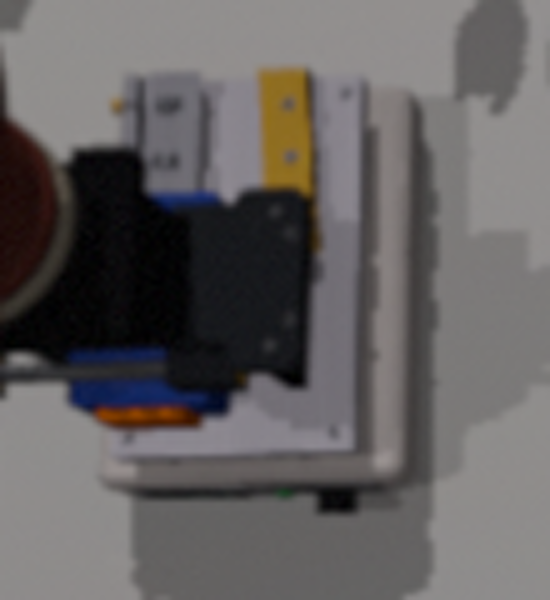

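Request:
apply_moves(commands=[0.6, 0, 0, 0.01, 0, 0.6, 0, 0, 0.025, 0, 0.6, 0, 0, 0.04, 0, 0.6, 0, 0, 0.052, 0, 0.6, 0, 0, 0.062, 0, 0.6, 0, 0, 0.068, 0, 0.6, 0, 0, 0.07, 0, 0.6, 0, 0, 0.07, 0])

```text
time: 7.4
eef_pos: [501.0, 184.0, 102.8]
eef_rot: [[-0.999, -0.043, 0.0], [-0.043, 0.999, 0.0], [-0.0, 0.0, -1.0]]
ft_force: [-0.2, 0.3, -4.4]
gripper_width: 61.9
finger_force: 34.9
```

Run:
```python
from h import *
for i in range(2):
    c=cam('wrist');s=ctrl.sense();print(s['time'],s['eef_pos'],s['ft_force'])
    o=blob(c,(2,150,60),(20,255,255),(250,100,400,240));print('pad',o.min(0),o.max(0),rect(plane(c,o,79+47)))
    b=blob(c,(108,120,40),(128,255,255),(230,100,420,270));print('block',b.min(0),b.max(0),rect(plane(c,b,79+51)))
print(np.array(c['position']),np.round(c['rotation'],3).tolist())
cv2.imwrite('pics/w3.png',c['color'][:,:,::-1])
```

```text
7.45 [501.15492135 183.99382757 102.97645325] [ 0.11247001  0.2955263  -5.29387188]
pad [285 182] [367 203] ([[457.5, 202.10000610351562], [459.20001220703125, 163.39999389648438], [469.3999938964844, 163.8000030517578], [467.70001220703125, 202.5]], array([463.5, 182.9]), array([10.2, 38.7]), 2.5)
block [261 200] [388 263] ([[466.3999938964844, 214.39999389648438], [466.79998779296875, 152.6999969482422], [498.70001220703125, 152.89999389648438], [498.29998779296875, 214.60000610351562]], array([482.6, 183.6]), array([31.9, 61.7]), 0.4)
7.5 [501.17724413 184.0264521  103.0607428 ] [ 0.20931521  0.36608187 -4.69735292]
pad [285 182] [367 203] ([[457.70001220703125, 202.10000610351562], [459.3999938964844, 163.39999389648438], [469.6000061035156, 163.8000030517578], [467.8999938964844, 202.5]], array([463.6, 182.9]), array([10.2, 38.7]), 2.5)
block [261 199] [388 263] ([[466.20001220703125, 214.5], [466.5, 152.6999969482422], [498.8999938964844, 152.89999389648438], [498.70001220703125, 214.60000610351562]], array([482.6, 183.7]), array([32.4, 61.7]), 0.2)
[425.27476399 180.72094437 265.12769921] [[-0.043, 0.96, 0.277], [0.999, 0.041, 0.013], [0.001, 0.277, -0.961]]
```

View pics/w3.png

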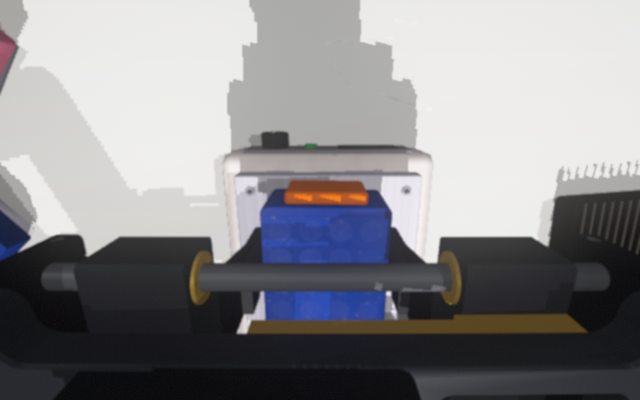

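The view shows the block just above the deck. The screws are at (250,190) and (406,190), midpoint 328, and the pad's midpoint is 326.

Run:
```python
from h import *
c=cam('wrist')
g=cv2.cvtColor(c['color'],cv2.COLOR_RGB2GRAY)
def dark(x0,y0,x1,y1):
    w=255.-g[y0:y1,x0:x1];w=np.clip(w-np.median(w)-8,0,None);Y,X=np.mgrid[y0:y1,x0:x1];return (w*X).sum()/w.sum(),(w*Y).sum()/w.sum()
L=dark(244,184,257,197);R=dark(400,184,413,197);p=plane(c,[L,R],75);print(L,R,p)
d=p[1]-p[0];print('yaw',np.degrees(np.arctan2(-d[0],d[1])))
m=p.mean(0)[:2];u=np.array([.999,.0445]);n=np.array([-u[1],u[0]])
pad=np.array([463.6,182.9]);blk=pad+54*u
print('block rel screws-mid: along',(blk-m)@u,'lat',(pad-m)@n, 'top-cam brass corner rel',(np.array([564,170.8])-m)@u,(np.array([564,170.8])-m)@n)
# top corners of block tail at z 130
print(plane(c,[[263,212],[388,212]],130))
```

```text
(np.float64(249.98561534363347), np.float64(190.87906233351092)) (np.float64(405.8245944926443), np.float64(189.80950584685024)) [[478.6819767  135.08024945  75.        ]
 [473.68527468 234.81393064  75.        ]]
yaw 2.868146042224098
block rel screws-mid: along 41.33684993012693 lat -1.4850716116596974 top-cam brass corner rel 87.09901243012688 -18.04077161165969
[[473.16534428 154.08307752 130.        ]
 [470.67610248 212.12387242 130.        ]]
```

Request:
apply_moves(commands=[0.6, 0, -0.0005, 0.001, 0, 0.6, 0, -0.001, 0.002, 0, 0.6, 0, -0.001, 0.0025, 0, 0.6, 0, -0.001, 0.003, 0, 0.6, 0, -0.001, 0.0035, 0, 0.6, 0, -0.001, 0.004, 0, 0.6, 0, -0.001, 0.004, 0, 0.6, 0, -0.001, 0.004, 0])

```text
time: 8.55
eef_pos: [500.8, 182.9, 98.5]
eef_rot: [[-0.999, -0.043, -0.0], [-0.043, 0.999, -0.0], [0.0, -0.0, -1.0]]
ft_force: [0.1, 0.5, -4.2]
gripper_width: 61.6
finger_force: 34.9
```

Request:
apply_moves(commands=[0.6, 0, 0, 0.0003, 0, 0.6, 0, 0, 0.0006, 0, 0.6, 0, 0, 0.0009, 0, 0.6, 0, 0, 0.0012, 0, 0.6, 0, 0, 0.0012, 0, 0.6, 0, 0, 0.0012, 0, 0.6, 0, 0, 0.0012, 0, 0.6, 0, 0, 0.0012, 0])

```text
time: 9.55
eef_pos: [501.3, 183.0, 98.4]
eef_rot: [[-0.999, -0.043, 0.001], [-0.043, 0.999, 0.0], [-0.001, 0.0, -1.0]]
ft_force: [-2.2, -1.3, 5.0]
gripper_width: 61.8
finger_force: 34.9
```

The foot has touched the deck. I'll ease up slightly and slide it into the mouth.

Request:
apply_moves(commands=[0.6, 0, 0, -0.0005, 0, 0.6, -0.002, 0, -0.0005, 0, 0.6, -0.005, 0, -0.0005, 0, 0.6, -0.008, 0, -0.0005, 0, 0.6, -0.011, 0, -0.0005, 0, 0.6, -0.014, 0, -0.0005, 0, 0.6, -0.017, 0, -0.0005, 0, 0.6, -0.02, 0, -0.0005, 0])

```text
time: 10.55
eef_pos: [521.2, 183.9, 98.3]
eef_rot: [[-0.999, -0.043, 0.0], [-0.043, 0.999, 0.0], [-0.0, 0.0, -1.0]]
ft_force: [-3.7, -0.5, 5.5]
gripper_width: 61.7
finger_force: 34.9
```

Request:
apply_moves(commands=[0.6, -0.002, 0, -0.0003, 0, 0.6, -0.005, 0, -0.0003, 0, 0.6, -0.008, 0, -0.0003, 0, 0.6, -0.011, 0, -0.0003, 0, 0.6, -0.014, 0, -0.0003, 0, 0.6, -0.017, 0, -0.0003, 0, 0.6, -0.02, 0, -0.0003, 0, 0.6, -0.02, 0, -0.0003, 0])

```text
time: 11.55
eef_pos: [541.4, 184.8, 98.4]
eef_rot: [[-0.999, -0.043, 0.001], [-0.043, 0.999, 0.0], [-0.001, 0.0, -1.0]]
ft_force: [-1.5, 0.8, 4.8]
gripper_width: 61.4
finger_force: 34.9
```

The nose is about 32 mm inside the way. Next I'll release, go up and back, close the fingers, and push on the pad.

Request:
apply_moves(commands=[0.9, 0, 0, 0, 0, 0.9, 0, 0, 0, 0, 0.9, 0, 0, -0.002, 0, 0.9, 0, 0, -0.02, 0, 0.9, 0, 0, -0.045, 0, 0.8, 0.02, 0, -0.05, 0, 0.5, 0.05, 0, -0.05, 0, 0.2, 0.07, 0, -0.05, 0], force=20)

```text
time: 12.55
eef_pos: [470.4, 181.6, 149.6]
eef_rot: [[-0.999, -0.043, 0.002], [-0.043, 0.999, 0.0], [-0.002, 0.0, -1.0]]
ft_force: [-0.0, 0.9, 0.0]
gripper_width: 57.3
finger_force: 0.0
```

Request:
apply_moves(commands=[0, 0.002, 0, 0, 0, 0, 0.002, 0, 0, 0, 0, 0.002, 0, 0, 0, 0, 0.002, 0, 0.012, 0, 0, 0.002, 0, 0.03, 0, 0, 0.002, 0, 0.045, 0, 0, 0.002, 0, 0.048, 0, 0, 0.002, 0, 0.048, 0])

```text
time: 13.55
eef_pos: [468.6, 181.4, 99.7]
eef_rot: [[-0.999, -0.043, -0.001], [-0.043, 0.999, -0.0], [0.001, -0.0, -1.0]]
ft_force: [0.9, 0.3, 0.5]
gripper_width: 0.7
finger_force: 0.0
```

Run:
```python
from h import *
c=cam('wrist');s=ctrl.sense();print(s['time'],s['eef_pos'],s['ft_force'],s['gripper_width'])
o=blob(c,(2,150,60),(20,255,255),(200,100,450,400));print('pad',o.min(0),o.max(0),rect(plane(c,o,122)))
cv2.imwrite('pics/w4.png',c['color'][:,:,::-1])
```

```text
13.6 [469.05846302 181.5701398  100.26003551] [-0.40476661  0.34996622  0.30790768] 0.46066317167830323
pad [216 314] [423 332] ([[496.1000061035156, 236.10000610351562], [500.8999938964844, 123.5999984741211], [512.5, 124.0999984741211], [507.70001220703125, 236.60000610351562]], array([504.3, 180.1]), array([ 11.6, 112.6]), 2.5)
```

View pics/w4.png

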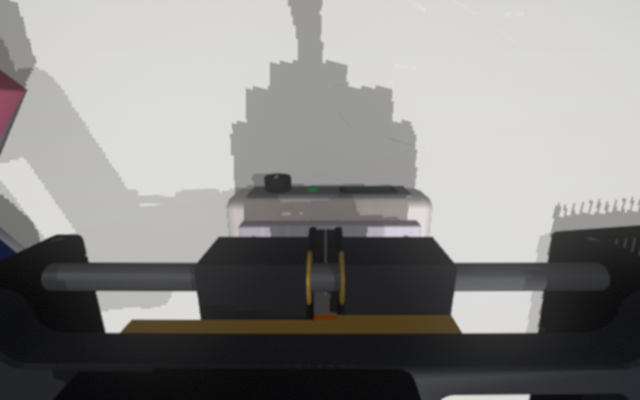

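The wrist view shows the shut fingers behind the pad, which is just visible at (325,317). I'll approach and start the free slide.

Request:
apply_moves(commands=[0, -0.003, 0.001, 0, 0, 0, -0.006, 0.002, 0, 0, 0, -0.009, 0.002, 0, 0, 0, -0.012, 0.002, 0, 0, 0, -0.015, 0.002, 0, 0, 0, -0.018, 0.002, 0, 0, 0, -0.021, 0.002, 0, 0, 0, -0.024, 0.002, 0, 0])

```text
time: 14.6
eef_pos: [492.8, 184.5, 100.1]
eef_rot: [[-0.999, -0.043, -0.0], [-0.043, 0.999, -0.0], [0.0, -0.0, -1.0]]
ft_force: [-2.2, -0.2, 2.5]
gripper_width: 0.4
finger_force: 0.9
```

Request:
apply_moves(commands=[0, -0.002, 0, 0, 0, 0, -0.004, 0, 0, 0, 0, -0.006, 0, 0, 0, 0, -0.008, 0, 0, 0, 0, -0.01, 0, 0, 0, 0, -0.012, 0, 0, 0, 0, -0.014, 0, 0, 0, 0, -0.016, 0, 0, 0])

```text
time: 15.6
eef_pos: [508.8, 185.3, 100.1]
eef_rot: [[-0.999, -0.043, -0.0], [-0.043, 0.999, 0.0], [0.0, 0.0, -1.0]]
ft_force: [-2.9, 0.1, -0.7]
gripper_width: -0.2
finger_force: 0.9
```

Request:
apply_moves(commands=[0, -0.0006, 0, 0, 0, 0, -0.0012, 0, 0, 0, 0, -0.0018, 0, 0, 0, 0, -0.0024, 0, 0, 0, 0, -0.003, 0, 0, 0, 0, -0.0035, 0, 0, 0, 0, -0.004, 0, 0, 0, 0, -0.004, 0, 0, 0])

```text
time: 16.6
eef_pos: [512.8, 185.4, 100.2]
eef_rot: [[-0.999, -0.043, 0.0], [-0.043, 0.999, 0.0], [-0.0, 0.0, -1.0]]
ft_force: [-1.7, -0.1, -0.3]
gripper_width: 0.1
finger_force: 0.9
```

Request:
apply_moves(commands=[0, -0.0002, 0, 0, 0, 0, -0.0004, 0, 0, 0, 0, -0.0006, 0, 0, 0, 0, -0.0008, 0, 0, 0, 0, -0.001, 0, 0, 0, 0, -0.0012, 0, 0, 0, 0, -0.0013, 0, 0, 0, 0, -0.0013, 0, 0, 0])

```text
time: 17.6
eef_pos: [514.1, 185.5, 100.2]
eef_rot: [[-0.999, -0.043, 0.0], [-0.043, 0.999, 0.0], [-0.0, 0.0, -1.0]]
ft_force: [-2.1, 0.6, 0.7]
gripper_width: 0.7
finger_force: 1.1
```

Request:
apply_moves(commands=[0, -0.0002, 0, 0, 0, 0, -0.0004, 0, 0, 0, 0, -0.0006, 0, 0, 0, 0, -0.0008, 0, 0, 0, 0, -0.001, 0, 0, 0, 0, -0.0012, 0, 0, 0, 0, -0.0014, 0, 0, 0, 0, -0.0014, 0, 0, 0])

```text
time: 18.6
eef_pos: [515.5, 185.5, 100.1]
eef_rot: [[-0.999, -0.043, 0.0], [-0.043, 0.999, -0.0], [-0.0, -0.0, -1.0]]
ft_force: [-1.8, -0.1, 0.4]
gripper_width: 0.4
finger_force: 1.1
```

Request:
apply_moves(commands=[0, -0.0002, 0, 0, 0, 0, -0.0004, 0, 0, 0, 0, -0.0006, 0, 0, 0, 0, -0.0008, 0, 0, 0, 0, -0.001, 0, 0, 0, 0, -0.0012, 0, 0, 0, 0, -0.0014, 0, 0, 0, 0, -0.0014, 0, 0, 0])

```text
time: 19.6
eef_pos: [516.9, 185.6, 100.1]
eef_rot: [[-0.999, -0.043, 0.0], [-0.043, 0.999, -0.0], [-0.0, -0.0, -1.0]]
ft_force: [-2.3, -0.3, 1.0]
gripper_width: 0.2
finger_force: 1.0
```

Request:
apply_moves(commands=[0, -0.0002, 0, 0, 0, 0, -0.0004, 0, 0, 0, 0, -0.0006, 0, 0, 0, 0, -0.0008, 0, 0, 0, 0, -0.001, 0, 0, 0, 0, -0.0012, 0, 0, 0, 0, -0.0014, 0, 0, 0, 0, -0.0014, 0, 0, 0])

```text
time: 20.6
eef_pos: [518.3, 185.6, 100.1]
eef_rot: [[-0.999, -0.043, 0.0], [-0.043, 0.999, -0.0], [-0.0, -0.0, -1.0]]
ft_force: [-1.9, 0.5, -0.8]
gripper_width: 0.1
finger_force: 1.0
```

Request:
apply_moves(commands=[0, -0.0002, 0, 0, 0, 0, -0.0004, 0, 0, 0, 0, -0.0006, 0, 0, 0, 0, -0.0008, 0, 0, 0, 0, -0.001, 0, 0, 0, 0, -0.0012, 0, 0, 0, 0, -0.0014, 0, 0, 0, 0, -0.0014, 0, 0, 0])

```text
time: 21.6
eef_pos: [519.7, 185.7, 100.2]
eef_rot: [[-0.999, -0.043, 0.0], [-0.043, 0.999, -0.0], [-0.0, -0.0, -1.0]]
ft_force: [-1.9, 0.9, 0.1]
gripper_width: 0.8
finger_force: 0.9
```

Request:
apply_moves(commands=[0, -0.0002, 0, 0, 0, 0, -0.0004, 0, 0, 0, 0, -0.0006, 0, 0, 0, 0, -0.0008, 0, 0, 0, 0, -0.001, 0, 0, 0, 0, -0.0012, 0, 0, 0, 0, -0.0014, 0, 0, 0, 0, -0.0014, 0, 0, 0])

```text
time: 22.6
eef_pos: [521.1, 185.7, 100.1]
eef_rot: [[-0.999, -0.043, 0.0], [-0.043, 0.999, -0.0], [-0.0, -0.0, -1.0]]
ft_force: [-2.1, 1.0, -0.0]
gripper_width: 0.4
finger_force: 1.0
```

Request:
apply_moves(commands=[0, -0.0002, 0, 0, 0, 0, -0.0004, 0, 0, 0, 0, -0.0006, 0, 0, 0, 0, -0.0008, 0, 0, 0, 0, -0.001, 0, 0, 0, 0, -0.0012, 0, 0, 0, 0, -0.0014, 0, 0, 0, 0, -0.0014, 0, 0, 0])

```text
time: 23.6
eef_pos: [522.5, 185.8, 100.2]
eef_rot: [[-0.999, -0.043, 0.0], [-0.043, 0.999, -0.0], [-0.0, -0.0, -1.0]]
ft_force: [-2.1, 0.4, -0.1]
gripper_width: 0.2
finger_force: 1.0
```

Request:
apply_moves(commands=[0, -0.0002, 0, 0, 0, 0, -0.0004, 0, 0, 0, 0, -0.0006, 0, 0, 0, 0, -0.0008, 0, 0, 0, 0, -0.001, 0, 0, 0, 0, -0.0012, 0, 0, 0, 0, -0.0014, 0, 0, 0, 0, -0.0014, 0, 0, 0])

```text
time: 24.6
eef_pos: [523.9, 185.9, 100.1]
eef_rot: [[-0.999, -0.043, 0.0], [-0.043, 0.999, 0.0], [-0.0, -0.0, -1.0]]
ft_force: [-1.5, 1.1, 0.4]
gripper_width: 0.5
finger_force: 1.0
```

Request:
apply_moves(commands=[0, -0.0002, 0, 0, 0, 0, -0.0004, 0, 0, 0, 0, -0.0006, 0, 0, 0, 0, -0.0008, 0, 0, 0, 0, -0.001, 0, 0, 0, 0, -0.0012, 0, 0, 0, 0, -0.0014, 0, 0, 0, 0, -0.0015, 0, 0, 0])

```text
time: 25.6
eef_pos: [525.4, 185.9, 100.1]
eef_rot: [[-0.999, -0.043, 0.0], [-0.043, 0.999, 0.0], [-0.0, 0.0, -1.0]]
ft_force: [-2.5, -0.5, 0.0]
gripper_width: 0.4
finger_force: 1.0
```

Request:
apply_moves(commands=[0, -0.0002, 0, 0, 0, 0, -0.0004, 0, 0, 0, 0, -0.0006, 0, 0, 0, 0, -0.0008, 0, 0, 0, 0, -0.001, 0, 0, 0, 0, -0.0012, 0, 0, 0, 0, -0.0014, 0, 0, 0, 0, -0.0015, 0, 0, 0])

```text
time: 26.6
eef_pos: [526.8, 186.0, 100.2]
eef_rot: [[-0.999, -0.043, 0.0], [-0.043, 0.999, 0.0], [-0.0, 0.0, -1.0]]
ft_force: [-1.2, 1.2, -0.8]
gripper_width: 0.4
finger_force: 1.1
```

Request:
apply_moves(commands=[0, -0.0002, 0, 0, 0, 0, -0.0004, 0, 0, 0, 0, -0.0006, 0, 0, 0, 0, -0.0008, 0, 0, 0, 0, -0.001, 0, 0, 0, 0, -0.0012, 0, 0, 0, 0, -0.0014, 0, 0, 0, 0, -0.0015, 0, 0, 0])

```text
time: 27.6
eef_pos: [528.3, 186.1, 100.1]
eef_rot: [[-0.999, -0.043, -0.0], [-0.043, 0.999, 0.0], [0.0, 0.0, -1.0]]
ft_force: [-2.7, 0.8, 0.2]
gripper_width: 0.4
finger_force: 1.0
```

Request:
apply_moves(commands=[0, -0.0002, 0, 0, 0, 0, -0.0004, 0, 0, 0, 0, -0.0006, 0, 0, 0, 0, -0.0008, 0, 0, 0, 0, -0.001, 0, 0, 0, 0, -0.0012, 0, 0, 0, 0, -0.0014, 0, 0, 0, 0, -0.0015, 0, 0, 0])

```text
time: 28.6
eef_pos: [529.8, 186.2, 100.1]
eef_rot: [[-0.999, -0.043, 0.0], [-0.043, 0.999, -0.0], [-0.0, -0.0, -1.0]]
ft_force: [-2.2, 0.7, 0.7]
gripper_width: 0.2
finger_force: 1.1
```

Request:
apply_moves(commands=[0, -0.0002, 0, 0, 0, 0, -0.0004, 0, 0, 0, 0, -0.0006, 0, 0, 0, 0, -0.0008, 0, 0, 0, 0, -0.001, 0, 0, 0, 0, -0.0012, 0, 0, 0, 0, -0.0014, 0, 0, 0, 0, -0.0015, 0, 0, 0])

```text
time: 29.6
eef_pos: [531.3, 186.2, 100.1]
eef_rot: [[-0.999, -0.043, -0.0], [-0.043, 0.999, -0.0], [0.0, -0.0, -1.0]]
ft_force: [-1.8, 1.2, -0.3]
gripper_width: 0.6
finger_force: 1.1
```

Request:
apply_moves(commands=[0, -0.0002, 0, 0, 0, 0, -0.0004, 0, 0, 0, 0, -0.0006, 0, 0, 0, 0, -0.0008, 0, 0, 0, 0, -0.001, 0, 0, 0, 0, -0.0012, 0, 0, 0, 0, -0.0014, 0, 0, 0, 0, -0.0015, 0, 0, 0])

```text
time: 30.6
eef_pos: [532.8, 186.3, 100.1]
eef_rot: [[-0.999, -0.043, 0.0], [-0.043, 0.999, -0.0], [-0.0, -0.0, -1.0]]
ft_force: [-1.6, 1.3, 0.7]
gripper_width: 0.3
finger_force: 1.1
```

Request:
apply_moves(commands=[0, -0.0002, 0, 0, 0, 0, -0.0004, 0, 0, 0, 0, -0.0006, 0, 0, 0, 0, -0.0008, 0, 0, 0, 0, -0.001, 0, 0, 0, 0, -0.0012, 0, 0, 0, 0, -0.0014, 0, 0, 0, 0, -0.0015, 0, 0, 0])

```text
time: 31.6
eef_pos: [534.4, 186.3, 100.2]
eef_rot: [[-0.999, -0.043, 0.0], [-0.043, 0.999, 0.0], [-0.0, 0.0, -1.0]]
ft_force: [-1.1, 0.5, -0.3]
gripper_width: 0.2
finger_force: 1.1
```

Request:
apply_moves(commands=[0, -0.0002, 0, 0, 0, 0, -0.0004, 0, 0, 0, 0, -0.0006, 0, 0, 0, 0, -0.0008, 0, 0, 0, 0, -0.001, 0, 0, 0, 0, -0.0012, 0, 0, 0, 0, -0.0014, 0, 0, 0, 0, -0.0015, 0, 0, 0])

```text
time: 32.6
eef_pos: [535.8, 186.4, 100.2]
eef_rot: [[-0.999, -0.043, 0.0], [-0.043, 0.999, 0.0], [-0.0, 0.0, -1.0]]
ft_force: [-1.5, 0.0, 0.1]
gripper_width: 0.6
finger_force: 1.1
```

Request:
apply_moves(commands=[0, -0.0002, 0, 0, 0, 0, -0.0004, 0, 0, 0, 0, -0.0006, 0, 0, 0, 0, -0.0008, 0, 0, 0, 0, -0.001, 0, 0, 0, 0, -0.0012, 0, 0, 0, 0, -0.0014, 0, 0, 0, 0, -0.0015, 0, 0, 0])

```text
time: 33.6
eef_pos: [537.3, 186.5, 100.1]
eef_rot: [[-0.999, -0.043, 0.0], [-0.043, 0.999, -0.0], [-0.0, -0.0, -1.0]]
ft_force: [-2.6, 1.1, 0.2]
gripper_width: 0.5
finger_force: 1.1
```

Request:
apply_moves(commands=[0, -0.0002, 0, 0, 0, 0, -0.0004, 0, 0, 0, 0, -0.0006, 0, 0, 0, 0, -0.0008, 0, 0, 0, 0, -0.001, 0, 0, 0, 0, -0.0012, 0, 0, 0, 0, -0.0014, 0, 0, 0, 0, -0.0015, 0, 0, 0])

```text
time: 34.6
eef_pos: [538.8, 186.5, 100.1]
eef_rot: [[-0.999, -0.043, -0.0], [-0.043, 0.999, -0.0], [0.0, -0.0, -1.0]]
ft_force: [-2.0, 1.5, 0.5]
gripper_width: 0.2
finger_force: 1.1
```

Request:
apply_moves(commands=[0, -0.0002, 0, 0, 0, 0, -0.0004, 0, 0, 0, 0, -0.0006, 0, 0, 0, 0, -0.0008, 0, 0, 0, 0, -0.001, 0, 0, 0, 0, -0.0012, 0, 0, 0, 0, -0.0014, 0, 0, 0, 0, -0.0015, 0, 0, 0])

```text
time: 35.6
eef_pos: [540.3, 186.6, 100.1]
eef_rot: [[-0.999, -0.043, 0.0], [-0.043, 0.999, -0.0], [-0.0, -0.0, -1.0]]
ft_force: [-2.4, 0.8, 0.2]
gripper_width: 0.5
finger_force: 1.1
```

Request:
apply_moves(commands=[0, -0.0002, 0, 0, 0, 0, -0.0004, 0, 0, 0, 0, -0.0006, 0, 0, 0, 0, -0.0008, 0, 0, 0, 0, -0.001, 0, 0, 0, 0, -0.0012, 0, 0, 0, 0, -0.0014, 0, 0, 0, 0, -0.0015, 0, 0, 0])

```text
time: 36.6
eef_pos: [541.8, 186.6, 100.1]
eef_rot: [[-0.999, -0.043, -0.0], [-0.043, 0.999, -0.0], [0.0, -0.0, -1.0]]
ft_force: [-3.1, 0.5, 0.1]
gripper_width: 0.3
finger_force: 1.1
```

Request:
apply_moves(commands=[0, -0.0002, 0, 0, 0, 0, -0.0004, 0, 0, 0, 0, -0.0006, 0, 0, 0, 0, -0.0008, 0, 0, 0, 0, -0.001, 0, 0, 0, 0, -0.001, 0, 0, 0, 0, -0.001, 0, 0, 0, 0, -0.001, 0, 0, 0])

```text
time: 37.6
eef_pos: [542.7, 186.7, 100.1]
eef_rot: [[-0.999, -0.043, -0.0], [-0.043, 0.999, -0.0], [0.0, -0.0, -1.0]]
ft_force: [-3.1, 0.7, 1.0]
gripper_width: 0.4
finger_force: 1.7
```

Request:
apply_moves(commands=[0, -0.0002, 0, 0, 0, 0, -0.0004, 0, 0, 0, 0, -0.0006, 0, 0, 0, 0, -0.0008, 0, 0, 0, 0, -0.001, 0, 0, 0, 0, -0.001, 0, 0, 0, 0, -0.001, 0, 0, 0, 0, -0.001, 0, 0, 0])

```text
time: 38.6
eef_pos: [542.8, 186.6, 99.9]
eef_rot: [[-0.999, -0.043, -0.002], [-0.043, 0.999, -0.0], [0.002, -0.0, -1.0]]
ft_force: [-7.4, -0.1, 1.7]
gripper_width: 0.3
finger_force: 3.5
```

Request:
apply_moves(commands=[0, -0.0002, 0, 0, 0, 0, -0.0004, 0, 0, 0, 0, -0.0006, 0, 0, 0, 0, -0.0008, 0, 0, 0, 0, -0.001, 0, 0, 0, 0, -0.0012, 0, 0, 0, 0, -0.0012, 0, 0, 0, 0, -0.0012, 0, 0, 0])

```text
time: 39.6
eef_pos: [542.9, 186.6, 99.6]
eef_rot: [[-0.999, -0.043, -0.005], [-0.043, 0.999, -0.001], [0.005, -0.001, -1.0]]
ft_force: [-10.2, -1.1, 5.1]
gripper_width: 0.4
finger_force: 5.2
```

It has reached about 10 N. I'll ease off and push again to rule out an askew jam.

Request:
apply_moves(commands=[0, 0.002, 0, 0, 0, 0, 0.005, 0, 0, 0, 0, 0.006, 0, 0, 0, 0, 0.006, 0, 0, 0, 0, 0.003, 0, 0, 0, 0, 0.0015, 0, 0, 0, 0, 0.0005, 0, 0, 0, 0, 0, 0, 0, 0])

```text
time: 40.6
eef_pos: [542.9, 186.7, 99.3]
eef_rot: [[-0.999, -0.043, -0.005], [-0.043, 0.999, -0.001], [0.005, -0.0, -1.0]]
ft_force: [-9.2, 0.2, 4.5]
gripper_width: -0.2
finger_force: 4.3
```

Request:
apply_moves(commands=[0, -0.0002, 0, 0, 0, 0, -0.0004, 0, 0, 0, 0, -0.0005, 0, 0, 0, 0, -0.0006, 0, 0, 0, 0, -0.0007, 0, 0, 0, 0, -0.0008, 0, 0, 0, 0, -0.0008, 0, 0, 0, 0, -0.0008, 0, 0, 0])

```text
time: 41.6
eef_pos: [542.9, 186.7, 99.1]
eef_rot: [[-0.999, -0.044, -0.007], [-0.044, 0.999, -0.001], [0.007, -0.001, -1.0]]
ft_force: [-10.0, -1.0, 4.3]
gripper_width: 0.1
finger_force: 5.1
```

Request:
apply_moves(commands=[0, -0.0002, 0, 0, 0, 0, -0.0004, 0, 0, 0, 0, -0.0006, 0, 0, 0, 0, -0.0008, 0, 0, 0, 0, -0.001, 0, 0, 0, 0, -0.0012, 0, 0, 0, 0, -0.0012, 0, 0, 0, 0, -0.0012, 0, 0, 0])

```text
time: 42.6
eef_pos: [543.0, 186.7, 98.8]
eef_rot: [[-0.999, -0.044, -0.009], [-0.044, 0.999, -0.001], [0.009, -0.001, -1.0]]
ft_force: [-13.4, -0.4, 5.7]
gripper_width: 0.3
finger_force: 6.8
```

Request:
apply_moves(commands=[0, 0.003, 0, 0, 0, 0, 0.007, 0, 0, 0, 0, 0.008, 0, 0, 0, 0, 0.006, 0, 0, 0, 0, 0.0035, 0, 0, 0, 0, 0.002, 0, 0, 0, 0, 0.001, 0, 0, 0, 0, 0, 0, 0, 0])

```text
time: 43.6
eef_pos: [543.0, 186.7, 98.8]
eef_rot: [[-0.999, -0.043, -0.01], [-0.043, 0.999, -0.001], [0.01, -0.001, -1.0]]
ft_force: [-14.8, -0.7, 6.6]
gripper_width: 0.0
finger_force: 7.4
```

It advances no further, so it is wedged tight at about 14 N. I'll withdraw and check.

Request:
apply_moves(commands=[0, 0.004, 0, 0, 0, 0, 0.01, 0, 0, 0, 0, 0.02, 0, 0, 0, 0, 0.03, 0, 0, 0, 0, 0.04, 0, -0.01, 0, 0, 0.05, 0, -0.04, 0, 0, 0.06, 0, -0.08, 0, 0, 0.07, 0, -0.12, 0])

```text
time: 44.6
eef_pos: [476.3, 183.8, 222.0]
eef_rot: [[-0.999, -0.043, 0.001], [-0.043, 0.999, 0.0], [-0.001, 0.0, -1.0]]
ft_force: [0.7, 0.1, -0.9]
gripper_width: 0.7
finger_force: 0.0
```

Request:
apply_moves(commands=[0, 0.03, -0.03, -0.02, 0, 0, 0.06, -0.08, -0.02, 0, 0, 0.08, -0.13, -0.02, 0, 0, 0.09, -0.18, -0.02, 0, 0, 0.09, -0.22, -0.02, 0, 0, 0.09, -0.25, -0.02, 0, 0, 0.09, -0.25, -0.02, 0, 0, 0.09, -0.25, -0.02, 0])

```text
time: 45.6
eef_pos: [397.8, -69.3, 240.5]
eef_rot: [[-0.999, -0.043, 0.001], [-0.043, 0.999, 0.0], [-0.001, 0.0, -1.0]]
ft_force: [-0.2, -0.2, -0.3]
gripper_width: 0.6
finger_force: 0.0
```

Run:
```python
from h import *
s=ctrl.sense();print(s['time'],s['eef_pos'],s['ft_force'])
for i in range(2):
    c=cam('top');b=blob(c,(108,120,40),(128,255,255),(150,140,250,260));print('block',rect(plane(c,b,126)))
d=cam('scene')
a=cv2.resize(c['color'][130:260,140:300],(640,520));e=d['color']
cv2.imwrite('pics/f.png',a[:,:,::-1])
```

```text
45.6 [397.78243579 -69.33230527 240.48253757] [-0.22176897 -0.15962338 -0.30349122]
block ([[553.0, 220.10000610351562], [556.0, 150.6999969482422], [654.7999877929688, 155.0], [651.7999877929688, 224.39999389648438]], array([603.9, 187.6]), array([99. , 69.5]), 2.5)
block ([[553.5, 220.60000610351562], [556.0, 151.10000610351562], [654.7000122070312, 154.60000610351562], [652.2000122070312, 224.10000610351562]], array([604.1, 187.6]), array([98.8, 69.6]), 2.0)
```

View pics/f.png

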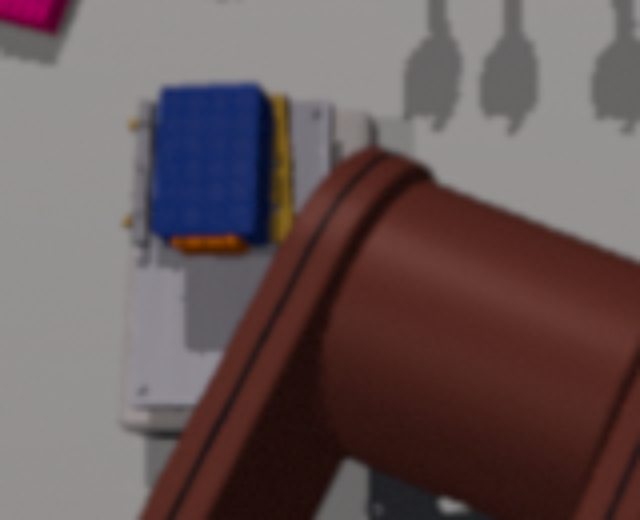

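The block sits straight in the way at yaw about 2.3°, with the pad to the rear at (208,243), and it stayed put after I withdrew.

```bash
python3 -c "
from cell import ctrl
print(ctrl.job_done())"
```

```text
the job is handed in; nothing more can be done
None
```

I mounted the blue tube block in the shaker's way, pad to the rear, and wedged it with a push of about 14 N; it stayed put when I let go, and I handed the job in at about 46 s.

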